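# Lay the relief panel down against the carving board's stop

## Task

A rectangular wooden relief panel stands upright on the carving board. Only by pushing with the fingers, never gripping or lifting it, tip it over backwards, away from the robot, so that it lies on its back with the carved leaf face up; then push it along the board until its far end lies squarely up against the stop rail. Push gently, and leave the turned figure, the little finial and all other tools and things where they are.

Things in the scene. Friction and masses are not known exactly. Their poses are not given: they have to be found in the camera images.
- blank: The relief panel: pale rectangular limewood block, 36 mm thick (its x), 76 wide (y), 130 tall (z), 0.14 to 0.28 kg, at first standing on the carving board. Origin: centre of its foot end. x points from the carved front (leaf 2 mm proud, facing roughly the robot) to the plain back, z from foot to top. Lying on its back, x points down and z towards the stop rail; the foot is then its near end.
- blank_top (a point): Centre of the relief panel's top end face (130 mm above its foot); its far end once it lies down. Axes as the panel's. Pushed more than about 40 mm along the panel's x, it passes the balance point and the panel falls over by itself, its top end coming down some 35 to 80 mm short of the stop rail.
- blank_mid (a point): Centre of the relief panel (65 mm from either end). Axes as the panel's.
- board: The carving board, fixed to the table: a brown wooden board 300 mm deep (its x) by 440 mm wide (its y), 18 mm thick, with a darker stop rail along its whole far (+x) edge, 30 mm thick and rising 28 mm above the board's upper face. Origin: centre of its underside, on the table. x points from the near edge to the stop rail.
- stop (a point): Middle of the stop rail's near face, at the height of the board's upper face (18 mm above the table); axes as the board's: x points into the rail, square to its face, y runs along the rail.
- figure: Turned wooden figure like a chess pawn, round, 54 mm in diameter and 108 mm tall, standing upright on the board beside the panel (to the left or to the right of it, about 190 mm between centres). Origin: centre of its underside. Leave alone.
- finial: Little turned wooden finial, 22 mm in diameter and 42 mm tall, standing near the middle of the board's near edge. Origin: centre of its underside. Leave alone.
- mallet: Carver's mallet lying on the table to the left of the board: dark round head 110 mm long and 66 mm in diameter at its +x end, handle 26 mm thick, 260 mm long overall. Origin: on the table under the middle. Leave alone.
- gouge_a: Carving gouge lying on the table to the right of the board: wooden handle 115 mm long and 26 mm thick, steel blade to +x, 215 mm overall. Origin: on the table under the handle's middle. Leave alone.
- gouge_b: A second gouge like gouge_a, with a dark handle, farther right. Leave alone.
- gouge_c: A third gouge like gouge_a, with a wider blade, farthest right. Leave alone.
- glue: White glue bottle, 56 mm in diameter and 130 mm tall, standing on the table to the left of the board. Origin: centre of its underside. Leave alone.
Things that resemble listed ones, but are neither listed nor needed, are in the scene too. What is shaped like the blank but blue or green is not meant.

How it is judged (in metres and radians):
On the way, in this order (a step that is already met when the one before it is completed fails the run):
1. the panel lies on its back, leaf face up (angle between blank's own x axis and vertical above 3 rad), for 0.2 s.
2. the lying panel's far end is squarely against the stop rail (angle between blank's own x axis and vertical above 3 rad and x of blank_top in the frame of stop above -0.006 m and y of blank_top in the frame of stop between -0.21 and 0.21 m and angle between the z axis of blank and the x axis of stop, either way round below 0.07 rad and z of blank_mid in the frame of stop below 0.024 m), for 0.2 s.
At the end, for the whole second after the job is handed in: The relief panel lies flat on its back on the board, leaf face up (within 8 degrees), its far end face within 6 mm of the stop rail and square to it within 4 degrees, at rest (all of step 2 and linear speed of blank below 0.01 m/s and angular speed of blank below 0.1 rad/s); the robot touches nothing.
It fails at once if the panel is lifted off the board (centre over 15 mm higher than when standing, or over 25 mm higher than when lying on its back) (z of blank_mid in the frame of stop above 0.08 m or (angle between blank's own x axis and vertical above 2.95 rad and z of blank_mid in the frame of stop above 0.043 m)).
It fails at once if the panel is gripped or shoved hard (over 90 N between fingers and panel) (contact force between the fingers and blank above 90 N).
It fails at once if a bystander is moved by more than 20 mm or knocked over (distance of any of figure, finial, mallet, gouge_a, gouge_b, gouge_c, glue from where it was at the start of the episode above 0.02 m or angle between any of figure, finial, glue's own z axis and vertical above 0.5 rad).
It also fails if it takes over 70 s, if anything falls off the work surface, if the arm or the gripper's body presses on something with over 40 N, if the wrist force passes 120 N, or if a joint passes its speed limit or range.

## Robot

A 6-joint arm with a two-finger parallel gripper is mounted at the origin on the work surface. World frame = base frame: x ahead of the robot, y to its left, z up, the work surface at z = 0. Lengths are in mm, angles in rad, forces in N, time in s.
With the tool pointing down it reaches from about 275 to 875 mm from the base axis. Payload 12.5 kg.
Tool frame: the origin (TCP) lies on the front face of the gripper's body, between the roots of the fingers; the fingertips stand 73 mm ahead of it and the grasp point (between the pads) lies 54 mm ahead of it; z points along the fingers, y is the line along which they close (so a half turn about z gives the same grasp; the last joint's range is limited). The gripper opens to 85 mm and grips with 20 to 120 N. Pads are 22 mm wide; open, the fingers measure 114 mm over their backs; the gripper's body (76 mm by 85 mm) begins 54 mm behind the grasp point. The pads swing forward as they close: fully open they stand 13 mm farther back than shut.
Start: joints at [-1.269, 0.351, 1.652, -0, 1.139, -0.085], TCP at [207.492, -509.345, 303.89] pointing down, gripper open.
Joint ranges: [-2.75, 2.75], [-0.79, 2.1], [0.01, 2.65], [-1.57, 4.71], [0.07, 3.14], [-2.87, 2.87]. Speed limits (rad/s): [2.22, 2.22, 2.79, 3.14, 3.14, 3.14].

## Interface

Orientations are given as a unit quaternion [w, x, y, z].
In Python, from workcell import arm gives the robot as it stands. Calls block until the motion is done:
- arm.move_pose(position, orientation): joint-space move of the TCP to a pose.
- arm.movel(position, rot=None, v=150, guard=None): straight line of the TCP; rot=None keeps the orientation; v is the mean speed in mm/s. With guard (N) it stops when the force on the tool has changed by that much, and returns True; else False.
- arm.move_j(angles): joint-space move.
- arm.grip(opening, grasp_force=None): finger opening in mm; grasp_force is the grip in N (None keeps the last); returns when the fingers have stopped.
- arm.dwell(seconds).
- arm.inverse_kinematics(position, orientation): joint angles nearest the present ones, or None.
- arm.read_camera(name): name is "scene" or "top" or "wrist"; returns a dict with "color" (384x512x3 uint8, red, green, blue), "K" (3x3 intrinsics, pixels), "k1" (the pictures are not rectified: a ray, as slopes to the right and down, at radius r is drawn at 1 + k1 r^2 times it, then the intrinsics apply), "eye" and "orientation" of the camera in the world; the wrist camera has in their place "hand_eye" (4x4, takes a point from camera to tool coordinates, whose origin is the TCP and whose axes are the flange's). Camera axes: x right, y up, looking along -z (the intrinsics and any distortion apply to the point x, -y, -z); pixel columns grow to the right and rows downward; lengths in mm; the calibration is good to about 2 mm. A picture is of the moment at which its call begins: read the wrist's pose just before it. There is no depth.
A pose or a line that the arm cannot do raises arm.Unreachable and nothing moves.
- arm.job_done(): hands the job in; it is judged then, once.
Readings, each from a call of its own:
- arm.current_time_s(): time.
- arm.current_joints(): joint angles.
- arm.current_joint_velocities(): joint speeds.
- arm.current_joint_torque(): joint torques, N m.
- arm.current_eef_pos(): TCP position.
- arm.current_tool_rot(): TCP orientation.
- arm.current_force(): force on the tool from outside, world axes, zero at the start.
- arm.current_torque(): the same for the moment, N m.
- arm.current_finger_gap(): finger opening in mm.
- arm.current_grip_force(): force on a finger pad.
Only numpy, scipy, OpenCV 4.12 (cv2) and the standard library are available. Lean on these libraries where they do the work, as an engineer would, in place of code of your own. Each camera call takes 0.05 s, during which the arm holds its last target. There are 200 camera calls.

## Working session

There is one attempt and no reset: what is moved stays moved. The work goes in short steps, each a Python script; the robot and the scene stay as the last script left them, time stands still between calls to the robot, and variables do not carry over. Pictures are saved under pics/ and viewed, at most 10 in all, crops included, and the job is handed in when it is done.

```bash
ls; mkdir -p pics; cat > h.py <<'E'
import numpy as np, cv2
from scipy.spatial.transform import Rotation as R
from workcell import arm
def rq(q): return R.from_quat([q[1],q[2],q[3],q[0]])
def pix2plane(c,uv,z):
    K=np.array(c["K"]);uv=np.atleast_2d(np.array(uv,float)).reshape(-1,1,2)
    s=cv2.undistortPoints(uv,K,np.array([c["k1"],0,0,0,0.]))[:,0]
    d=np.c_[s[:,0],-s[:,1],-np.ones(len(s))]
    d=rq(c["orientation"]).apply(d); e=np.array(c["eye"])
    return e+d*((z-e[2])/d[:,2])[:,None]
def proj(c,P):
    P=np.atleast_2d(P)
    p=rq(c["orientation"]).inv().apply(P-np.array(c["eye"]))*[1,-1,-1]
    return cv2.projectPoints(p,np.zeros(3),np.zeros(3),np.array(c["K"]),np.array([c["k1"],0,0,0,0.]))[0][:,0]
E
python3 - <<'E'
from h import *
import pickle
for n in("scene","top"):
    c=arm.read_camera(n); pickle.dump(c,open(n+".pkl","wb"))
    print(n,c["K"],c["k1"],c["eye"],c["orientation"])
    cv2.imwrite(f"pics/{n}0.png",cv2.resize(c["color"][:,:,::-1],(784,588),interpolation=cv2.INTER_CUBIC))
E
```

```text
pics
scene [[403.83942441   0.         256.39898025]
 [  0.         403.83942441 197.92049773]
 [  0.           0.           1.        ]] -0.04030388768609296 [1474.92735027 -228.41532332  800.25655405] [0.6841488  0.36407674 0.29859495 0.55698259]
top [[378.68511214   0.         252.43255467]
 [  0.         378.68511214 199.17835466]
 [  0.           0.           1.        ]] -0.03799111274626379 [ 275.43622157  -14.47428137 1420.57475507] [-0.69703303 -0.04601872  0.0459684   0.71408273]
```

View pics/top0.png

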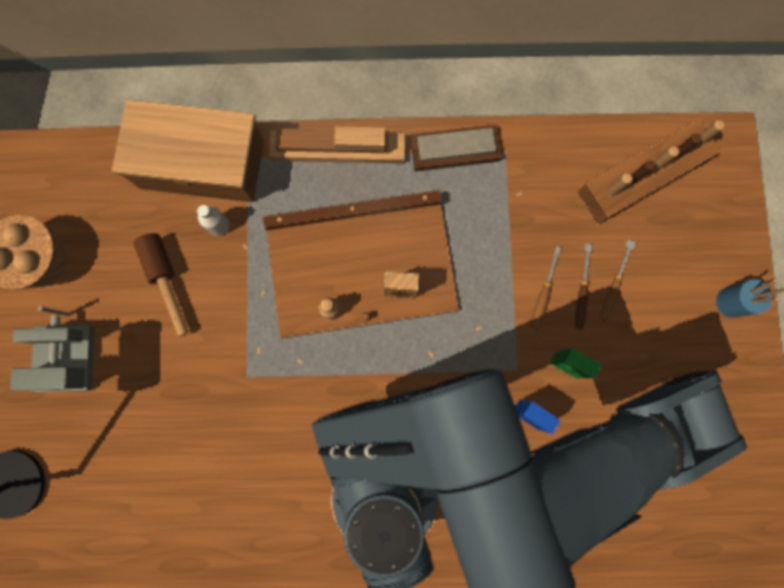

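View pics/scene0.png

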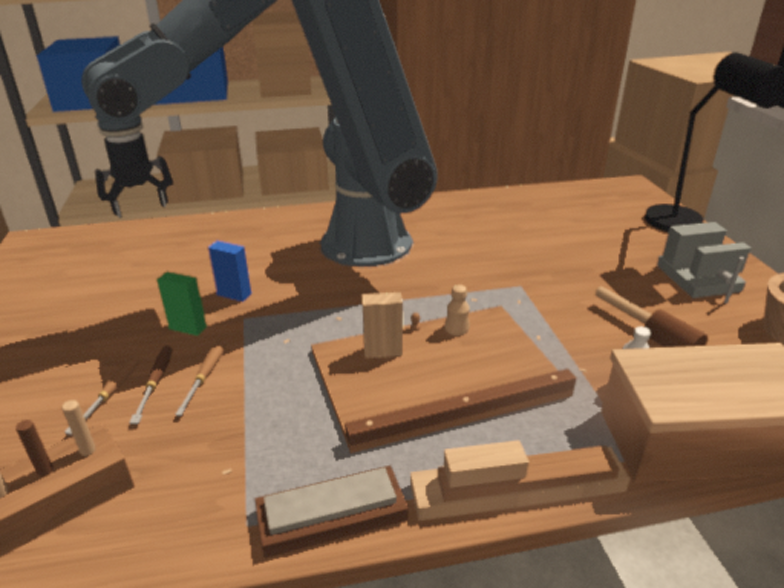

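The top view shows the pale panel standing on the board at (402,283), the finial at (370,315), the figure at (329,307), the rail from (265,220) to (440,197). Candidates are the pale block on the board at (402,283), the pale block on the far plank at (360,138), and the blue (538,415) and green (577,363) blocks. The one on the board fits, since it is pale, upright and beside the figure. I'll confirm this in an enlarged crop.

```bash
python3 - <<'E'
import pickle,cv2
c=pickle.load(open("top.pkl","rb"))
cv2.imwrite("pics/crop.png",cv2.resize(c["color"][118:226,168:308,::-1],None,fx=5.5,fy=5.5,interpolation=cv2.INTER_CUBIC))
E
```

```text
(no output)
```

View pics/crop.png

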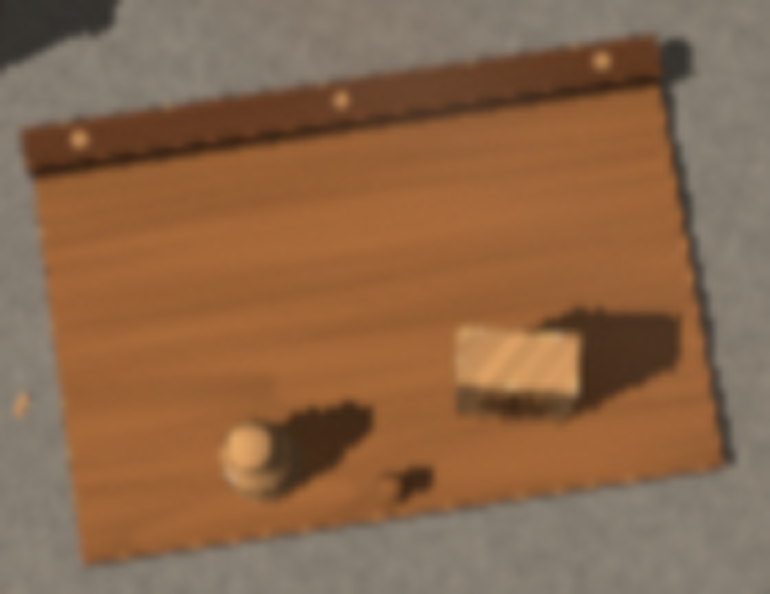

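The crop confirms the pale, upright panel on the board, with its top face at (457,325)-(582,332)-(578,398)-(457,390). The dark carved front is below it, facing the robot. The figure is at (250,460) and the finial at (390,483).

```bash
python3 - <<'E'
from h import *
import pickle
c=pickle.load(open("top.pkl","rb"))
f=lambda L,z: pix2plane(c,[[x/5.5+168-.4,y/5.5+118-.4] for x,y in L],z)[:,:2].round(1)
print("top",f([(457,325),(582,332),(578,398),(457,390)],148))
print("rail near edge",f([(34,170),(660,82)],46),"rail far",f([(22,130),(655,35)],46))
print("board near",f([(85,565),(730,463)],18))
print("fig",f([(250,443)],126-10),"base",f([(258,470)],18)); print("finial",f([(388,480)],40))
print(arm.current_tool_rot())
E
```

```text
top [[519.6 -12.3]
 [513.3 -89.8]
 [472.  -86. ]
 [478.8 -11.4]]
rail near edge [[ 653.4  272.6]
 [ 704.4 -154.5]] rail far [[ 681.6  281. ]
 [ 737.8 -152.4]]
board near [[ 386.1  242.9]
 [ 444.9 -195.1]]
fig [[453.2 120.4]] base [[447.9 125.3]]
finial [[436.4  36.4]]
[-5.31389455e-04  9.81358089e-01  1.92187446e-01 -7.02509123e-05]
```

```bash
cat >> h.py <<'E'
def down(yaw):
    q=(R.from_euler('z',yaw)*R.from_euler('x',np.pi)).as_quat(); return [q[3],q[0],q[1],q[2]]
E
python3 - <<'E'
from h import *
import pickle
yaw=-0.087; d=np.array([np.cos(yaw),np.sin(yaw),0]); C=np.array([496,-50.,0])
q=down(yaw)
P=C-d*60
arm.grip(42)
arm.move_pose((P+[0,0,290]).tolist(),q)
arm.movel((P+[0,0,186]).tolist(),v=120)
print(arm.current_finger_gap(),arm.current_eef_pos(),arm.current_joints())
c=arm.read_camera("scene")
arm.movel((C-d*30+[0,0,186]).tolist(),v=60)
hit=arm.movel((C+d*14+[0,0,186]).tolist(),v=35,guard=25)
print(hit,arm.current_force())
arm.dwell(.8)
arm.movel((C-d*40+[0,0,186]).tolist(),v=150)
c2=arm.read_camera("scene")
im=np.hstack([c["color"][150:310,190:400],c2["color"][150:310,190:400]])[:,:,::-1]
cv2.imwrite("pics/tip.png",cv2.resize(im,None,fx=1.9,fy=1.9,interpolation=cv2.INTER_CUBIC))
c=arm.read_camera("top");pickle.dump(c,open("top2.pkl","wb"));pickle.dump(c2,open("scene2.pkl","wb"))
print(arm.current_time_s())
E
```

```text
42.02002186368773 [436.53569778 -44.90420563 186.51753544] [-2.08665351e-01  3.30880495e-01  2.03390286e+00  9.58436272e-07
  7.75868961e-01  1.44916946e+00]
False [-0.35303511  0.61840913  0.07263073]
7.0083
```

View pics/tip.png

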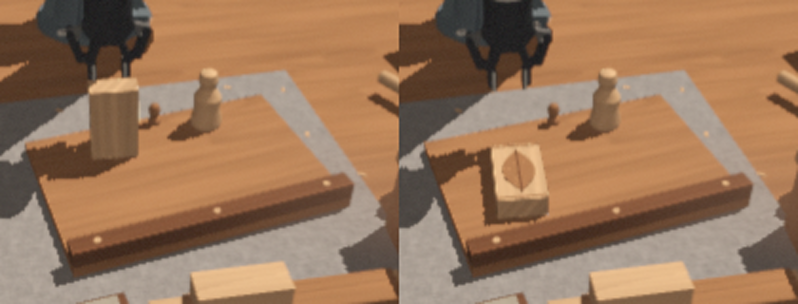

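The left half shows the panel standing in front of the fingers. The right half shows it lying on its back at about (518,180) with the leaf up and short of the rail, the finial and figure unmoved. Next I'll locate it and push.

```bash
python3 - <<'E'
from h import *
import pickle
c=pickle.load(open("scene2.pkl","rb"))
L=[(490,146),(543,145),(549,196),(496,202)]
print(pix2plane(c,[((x-399)/1.9+190-.25,y/1.9+150-.25) for x,y in L],54)[:,:2].round())
t=pickle.load(open("top2.pkl","rb"))
cv2.imwrite("pics/top2.png",cv2.resize(t["color"][118:226,168:308,::-1],None,fx=5.5,fy=5.5,interpolation=cv2.INTER_CUBIC))
E
```

```text
[[ 523.  -93.]
 [ 538.  -10.]
 [ 657.  -28.]
 [ 654. -106.]]
```

View pics/top2.png

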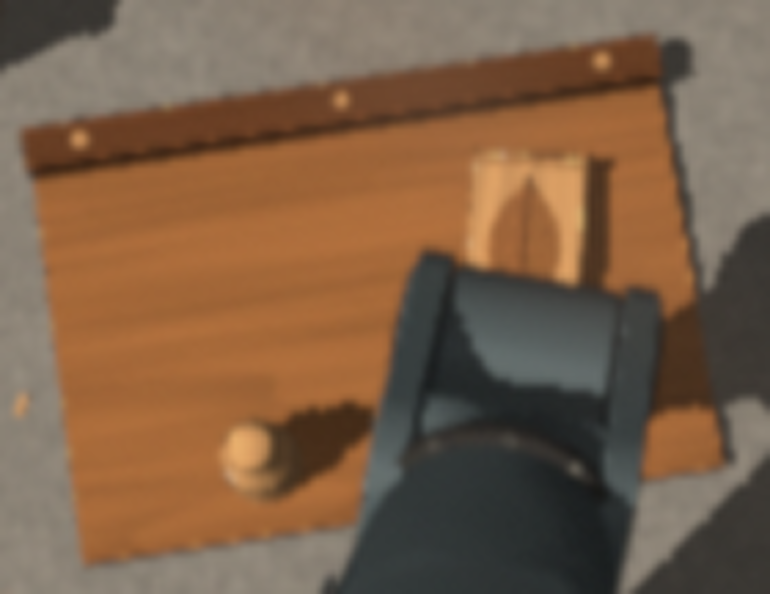

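The panel lies leaf up, with its far end at (472–590,154) and about 40–50 mm short of the rail. It is turned about 12° clockwise from square. I'll push with two spread fingers, yawed to match the rail.

```bash
python3 - <<'E'
from h import *
import pickle
yaw=0.125; d=np.array([np.cos(yaw),np.sin(yaw),0]); F=np.array([525,-54.,0])
P=F-d*42
arm.movel((P+[0,0,186]).tolist(),rot=down(yaw),v=100)
hit=arm.movel((P+[0,0,100]).tolist(),v=60,guard=5)
p=np.array(arm.current_eef_pos()); print("down",hit,p,arm.current_force())
if hit: arm.movel((p+[0,0,6]).tolist(),v=30)
z=arm.current_eef_pos()[2]
hit=arm.movel((F+d*52+[0,0,z]).tolist(),v=30,guard=12)
print("push",hit,arm.current_eef_pos(),arm.current_force())
arm.dwell(.3)
b=np.array(arm.current_eef_pos())
arm.movel((b-d*30).tolist(),v=60)
arm.movel((b-d*30+[0,0,110]).tolist(),v=120)
Q=b-d*200; Q[2]=290
arm.move_pose(Q.tolist(),down(yaw))
t=arm.read_camera("top");c2=arm.read_camera("scene")
pickle.dump((t,c2),open("f.pkl","wb"))
a=cv2.resize(t["color"][118:226,168:308,::-1],None,fx=5.5,fy=5.5,interpolation=cv2.INTER_CUBIC)
cv2.imwrite("pics/top3.png",a); print(arm.current_time_s())
cv2.imwrite("pics/sc3.png",cv2.resize(c2["color"][170:300,190:390,::-1],None,fx=4,fy=4,interpolation=cv2.INTER_CUBIC))
E
```

```text
down False [483.47581504 -59.28034834 100.29212413] [ 0.19286913 -0.27161462 -0.21806386]
push True [549.6599831  -50.86437564  99.64143768] [-0.46930239 -0.3286722   0.13181763]
13.975
```

View pics/top3.png

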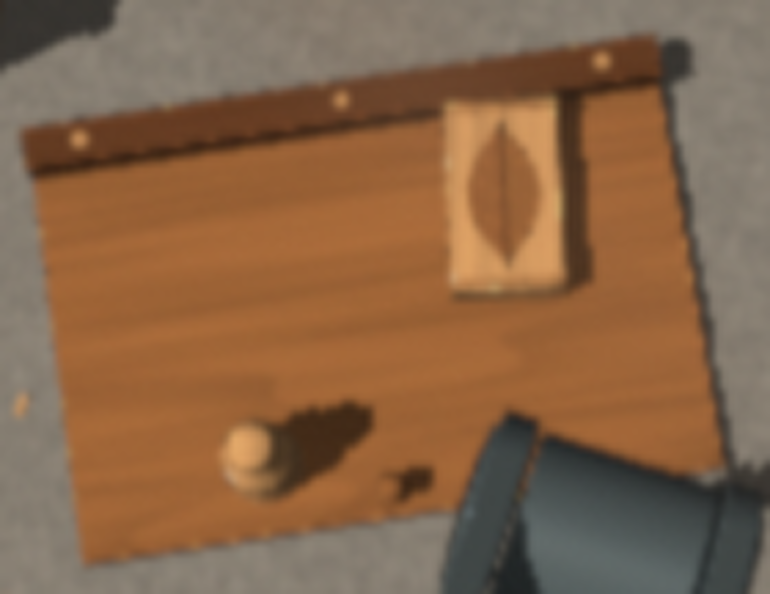

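View pics/sc3.png

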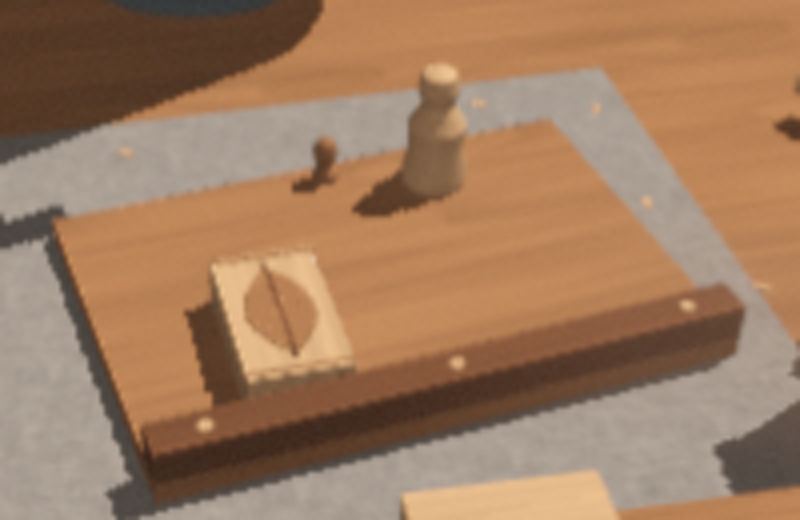

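The panel is lying leaf up with its far-left corner (445,103) on the rail, but it is still about 4° short of square. I'll push once more with the tool yawed so that only the right finger bears, turning the panel flush.

```bash
python3 - <<'E'
from h import *
import pickle
t,_=pickle.load(open("f.pkl","rb"))
F=pix2plane(t,[[510/5.5+168-.4,288/5.5+118-.4]],54)[0]; F[2]=0; print(F)
yaw=0.125; d=np.array([np.cos(yaw),np.sin(yaw),0]); n=np.array([-d[1],d[0],0])
q=down(yaw+.1); F=F-n*3
P=F-d*40
arm.move_pose((P+[0,0,210]).tolist(),q)
print(arm.movel((P+[0,0,100]).tolist(),v=90,guard=6))
hit=arm.movel((F+d*15+[0,0,100]).tolist(),v=20,guard=25)
print("push",hit,arm.current_eef_pos(),arm.current_force())
arm.dwell(.5); print(arm.current_force())
b=np.array(arm.current_eef_pos())
arm.movel((b-d*30).tolist(),v=60)
arm.movel((b-d*30+[0,0,110]).tolist(),v=120)
Q=b-d*200; Q[2]=290
arm.move_pose(Q.tolist(),q)
t=arm.read_camera("top")
a=cv2.resize(t["color"][118:226,168:308,::-1],None,fx=5.5,fy=5.5,interpolation=cv2.INTER_CUBIC)
cv2.imwrite("pics/top4.png",a); print(arm.current_time_s())
E
```

```text
[561.95481329 -48.16817498   0.        ]
False
push True [547.67616226 -52.85392644  99.11675801] [-1.68553316 -1.17010665  1.17334241]
[-0.9525055  -1.05323899  2.18220016]
20.6583
```

View pics/top4.png

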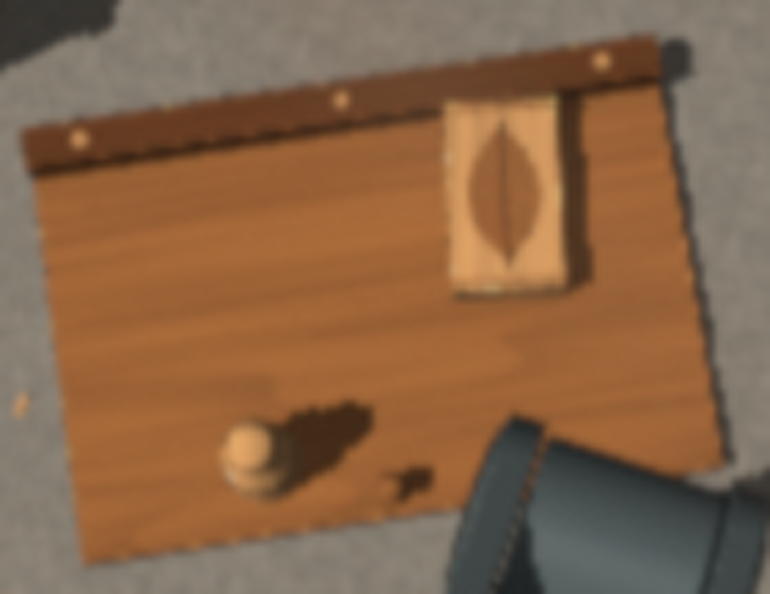

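The panel barely changed between the two pushes, and at this resolution the residual angle is uncertain. I'll check the joint from close up with the wrist camera.

```bash
python3 - <<'E'
from h import *
import pickle
q=down(0.125)
arm.move_pose([590,-50,330],q)
p=np.array(arm.current_eef_pos());r=arm.current_tool_rot()
c=arm.read_camera("wrist"); H=np.array(c["hand_eye"]); print(H.round(2))
Rw=rq(r); 
o=(Rw*R.from_matrix(H[:3,:3])).as_quat(); c["orientation"]=[o[3],o[0],o[1],o[2]]
c["eye"]=p+Rw.apply(H[:3,3]); print(c["eye"])
pickle.dump(c,open("w.pkl","wb"))
cv2.imwrite("pics/w.png",cv2.resize(c["color"][:,:,::-1],(784,588),interpolation=cv2.INTER_CUBIC))
E
```

```text
[[ 0.000e+00  9.500e-01  3.000e-01  7.894e+01]
 [ 1.000e+00 -0.000e+00  0.000e+00  6.000e-02]
 [ 0.000e+00  3.000e-01 -9.500e-01 -6.893e+01]
 [ 0.000e+00  0.000e+00  0.000e+00  1.000e+00]]
[667.89178163 -40.23276817 398.02831172]
```

View pics/w.png

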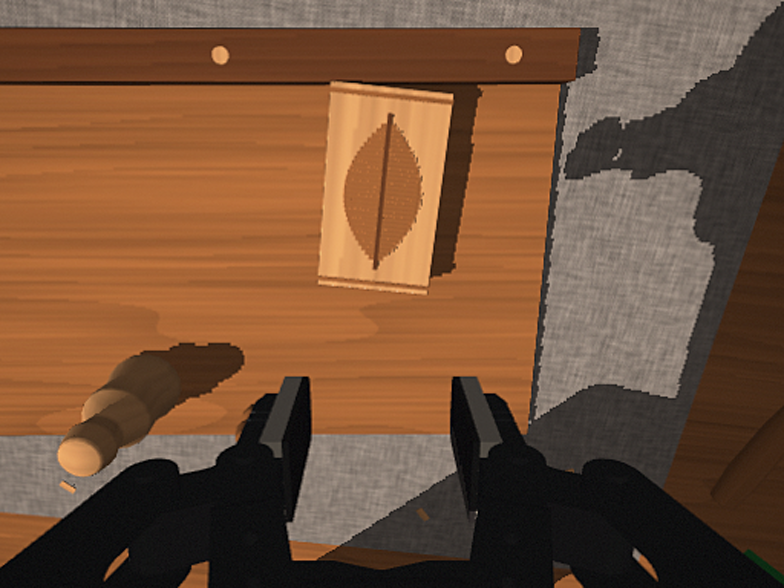

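The wrist view is clear. The panel's far-left corner (332,82) touches the rail, and its far-right corner (452,94) stands off by about 5°. I'll measure it and then press on the foot's right side.

```bash
python3 - <<'E'
from h import *
import pickle
c=pickle.load(open("w.pkl","rb")); s=784/512
f=lambda L,z:pix2plane(c,np.array(L)/s-.2,z)[:,:2]
A=f([(332,82),(452,94),(428,293),(319,284)],54);B=f([(5,83),(570,80.5)],46)
print(A.round(1),B.round(1))
ang=lambda v:np.arctan2(-v[0],v[1])
print([round(ang(v),3) for v in(A[0]-A[1],A[3]-A[2],B[0]-B[1])])
E
```

```text
[[692.2  -6.8]
 [694.6 -80.3]
 [566.9 -85.3]
 [563.9 -10.5]] [[ 666.1  195.1]
 [ 712.  -152.5]]
[np.float64(0.033), np.float64(0.041), np.float64(0.131)]
```

```bash
python3 - <<'E'
from h import *
import pickle
yaw=0.131; d=np.array([np.cos(yaw),np.sin(yaw),0])
q=down(yaw+.1); S=np.array([547.7,-50,100])
P=S-d*30
arm.move_pose((P+[0,0,110]).tolist(),q)
arm.movel(P.tolist(),v=90,guard=10)
arm.movel((S-d*4).tolist(),v=25,guard=30)
for k in np.arange(-3,14,1.):
    hit=arm.movel((S+d*k).tolist(),v=8,guard=40)
    F=np.linalg.norm(arm.current_force()); print(k,hit,round(F,1),np.round(arm.current_eef_pos(),1)[:2])
    if hit or F>18: break
arm.dwell(.3)
b=np.array(arm.current_eef_pos())
arm.movel((b-d*30).tolist(),v=60)
arm.movel((b-d*30+[0,0,110]).tolist(),v=120)
arm.move_pose([590,-50,330],down(.125))
p=np.array(arm.current_eef_pos());r=arm.current_tool_rot()
c=arm.read_camera("wrist"); H=np.array(c["hand_eye"])
Rw=rq(r); o=(Rw*R.from_matrix(H[:3,:3])).as_quat(); c["orientation"]=[o[3],o[0],o[1],o[2]]
c["eye"]=p+Rw.apply(H[:3,3]); pickle.dump(c,open("w.pkl","wb"))
cv2.imwrite("pics/w2.png",cv2.resize(c["color"][:,:,::-1],(784,588),interpolation=cv2.INTER_CUBIC))
print(arm.current_time_s())
E
```

```text
-3.0 False 0.6 [544.7 -50.4]
-2.0 False 0.4 [545.8 -50.3]
-1.0 False 0.9 [546.7 -50.1]
0.0 False 5.9 [547.2 -50. ]
1.0 False 12.7 [547.5 -50. ]
2.0 False 17.6 [547.8 -50. ]
3.0 False 25.5 [548.1 -50. ]
29.5083
```

View pics/w2.png

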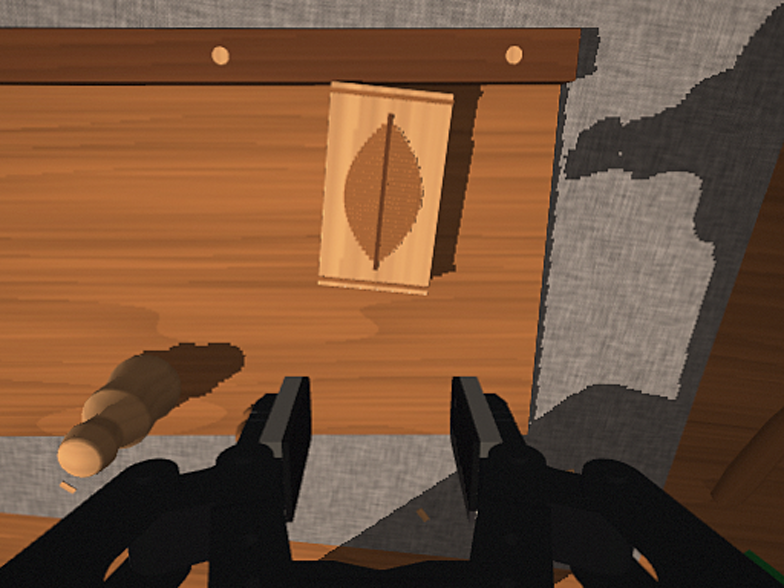

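There is no change: 25 N jams because the finger's friction works against the foot swinging right. A sideways nudge at the foot's left flank should turn it freely. I'm out of picture views, so I'll measure the angle in code by segmenting the pale panel, and check that first against the corners I already know.

```bash
cat >> h.py <<'E'
def wrist():
    p=np.array(arm.current_eef_pos());r=arm.current_tool_rot()
    c=arm.read_camera("wrist"); H=np.array(c["hand_eye"])
    Rw=rq(r); o=(Rw*R.from_matrix(H[:3,:3])).as_quat(); c["orientation"]=[o[3],o[0],o[1],o[2]]
    c["eye"]=p+Rw.apply(H[:3,3]); return c
def measure(c):
    im=c["color"]; m=((im[:,:,0]>195)&(im[:,:,1]>130)).astype(np.uint8)
    m[200:]=0; m=cv2.morphologyEx(m,cv2.MORPH_OPEN,np.ones((3,3)))
    cs,_=cv2.findContours(m,cv2.RETR_EXTERNAL,cv2.CHAIN_APPROX_NONE)
    k=cv2.convexHull(max(cs,key=cv2.contourArea))[:,0].astype(float)
    w=pix2plane(c,k,54)[:,:2].astype(np.float32)
    ctr,size,a=cv2.minAreaRect(w); b=cv2.boxPoints((ctr,size,a))
    e=max((b[1]-b[0],b[2]-b[1]),key=np.linalg.norm); e=e*np.sign(e[0])
    yaw=np.arctan2(e[1],e[0]); far=np.array(ctr)+max(size)/2*e/np.linalg.norm(e)
    return np.array(ctr),size,yaw,far
RD=np.array([np.cos(.131),np.sin(.131)]); RP=np.array([712.,-152.5])
def report(c):
    ctr,s,yaw,far=measure(c); print("ctr",np.round(ctr,1),"size",np.round(s,1),"yaw",round(yaw,3),"far gap",round(float((RP-far)@RD),1)); return ctr,yaw
E
python3 - <<'E'
from h import *
import pickle
c=pickle.load(open("w.pkl","rb")); im=c["color"]
print([im[int(v/1.531),int(u/1.531)].tolist() for u,v in[(340,120),(440,130),(380,190),(325,275),(420,285),(250,200),(500,150),(300,60),(470,220)]])
report(c)
E
```

```text
[[218, 152, 96], [225, 158, 98], [142, 83, 43], [233, 165, 105], [210, 145, 90], [184, 110, 59], [173, 104, 56], [101, 58, 33], [165, 99, 53]]
ctr [629.5 -45.3] size [116.6  74.8] yaw 0.027 far gap 9.8
```

```bash
sed -i 's/m\[200:\]=0; /m[200:]=0; m=cv2.morphologyEx(m,cv2.MORPH_CLOSE,np.ones((7,7))); /; s/>195)/>190)/; s/>130)/>126)/' h.py
python3 - <<'E'
from h import *
import pickle
report(pickle.load(open("w.pkl","rb")))
yaw=.131; d=np.r_[RD,0]; n=np.array([-d[1],d[0],0]); q=down(yaw)
arm.grip(0)
T=np.array([574,4.4,108])
A=T+n*18
arm.move_pose((A+[0,0,100]).tolist(),q)
print("down",arm.movel(A.tolist(),v=60,guard=5),arm.current_eef_pos())
f0=np.array(arm.current_force()); S=np.array(arm.current_eef_pos()); 
for k in range(8,29):
    arm.movel((S-n*k).tolist(),v=15,guard=15)
    f=(np.array(arm.current_force())-f0)@n; print(k,round(f,1),end="; ")
    if f>15 or k>=27: break
arm.movel((S-n*5).tolist(),v=60)
arm.movel((S-n*5+[0,0,110]).tolist(),v=120)
arm.grip(42)
arm.move_pose([590,-50,330],down(.125))
c=wrist();pickle.dump(c,open("w3.pkl","wb"));print();report(c);print(arm.current_time_s())
E
```

```text
ctr [629.3 -45. ] size [129.   75.4] yaw 0.027 far gap 3.8
down False [571.81352335  22.24563722 108.31546148]
8 0.3; 9 -0.1; 10 0.3; 11 -0.8; 12 0.0; 13 -0.6; 14 -0.3; 15 -0.4; 16 -1.4; 17 -0.2; 18 0.0; 19 0.2; 20 0.9; 21 0.6; 22 0.0; 23 -0.5; 24 0.1; 25 -1.1; 26 -0.0; 27 0.5; 
ctr [632.4 -49.9] size [128.7  75.4] yaw 0.104 far gap 1.2
40.5583
```

It turned to about square. Now the final push with both fingers.

```bash
python3 - <<'E'
from h import *
import pickle
d=np.r_[RD,0]; q=down(.131)
F=np.array([567.8,-56.7,100]); P=F-d*38
arm.move_pose((P+[0,0,90]).tolist(),q)
arm.movel(P.tolist(),v=80,guard=8)
arm.movel((F-d*18).tolist(),v=40,guard=20)
for k in range(-17,4):
    hit=arm.movel((F+d*k).tolist(),v=10,guard=30)
    f=-np.array(arm.current_force())@d
    if hit or f>14: break
print(k,hit,round(f,1)); arm.dwell(.3)
b=np.array(arm.current_eef_pos())
arm.movel((b-d*30).tolist(),v=60)
arm.movel((b-d*30+[0,0,110]).tolist(),v=120)
arm.move_pose([590,-50,330],down(.125))
c=wrist();pickle.dump(c,open("w4.pkl","wb"));report(c);print(arm.current_time_s())
E
```

```text
-10 False 16.1
ctr [632.6 -49.9] size [128.8  75.5] yaw 0.108 far gap 1.0
47.85
```

```bash
python3 -c "
from workcell import arm
print(arm.job_done())"
```

```text
the job is handed in; nothing more can be done
None
```

The panel lies on its back, leaf up, with its far end about 1 mm from the stop rail and square to it within about 0.02 rad by the last wrist-camera measurement. The job was handed in at about 48 s of the 70 s limit; the verdict isn't known, and I did not re-measure the bystanders at the end.

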